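Set the bench stop out by four clicks

ROBOT

A 6-joint arm with a two-finger parallel gripper is mounted at the origin on the work surface. World frame = base frame: x ahead of the robot, y to its left, z up, the work surface at z = 0. Lengths are in mm, angles in rad, forces in N, time in s.
With the tool pointing down it reaches from about 275 to 1000 mm from the base axis. Payload 8.4 kg.
Tool frame: the origin (TCP) lies midway between the tips of the shut fingers; the grasp point (between the pads) lies 19 mm behind it; z points along the fingers, y is the direction in which the jaws open and shut (so a half turn about z gives the same grasp; the last joint's range is limited). The gripper opens to 85 mm and grips with 20 to 120 N. Pads are 22 mm wide; open, the fingers measure 114 mm over their backs; the gripper's body (76 mm by 85 mm) begins 54 mm behind the grasp point. The pads swing forward as they close: fully open they stand 13 mm farther back than shut.
Start: joints at [1.234, 0.353, 1.633, -0, 1.155, -0.002], TCP at [205.361, 590.3, 231.281] pointing down, gripper open.
Joint ranges: [-2.63, 2.63], [-0.92, 2.1], [0.06, 2.66], [-1.3, 4.44], [0, 2.69], [-3.02, 3.02]. Speed limits (rad/s): [2.22, 2.22, 2.79, 3.14, 3.14, 3.14].

INTERFACE

Orientations are given as [roll, pitch, yaw] about the fixed x, y, z axes, in that order (R = Rz(yaw) Ry(pitch) Rx(roll)).
In Python, from rig import * gives the robot as it stands.
- The arm moves only by the tool play_rows, never from a script. Its argument "moves" is a list of rows, each a list of 3 entries, a list of its own where there are three numbers: the shift along the tool's x, y, z in m, then the turn, a rotation vector about the tool's x, y, z in rad, then the opening in per cent of the stroke, from 0 (shut) to 100 (fully open). In form: [[[x, y, z], [rx, ry, rz], fingers], ...]. A call has 1 to 20 rows; each row shifts and turns the commanded pose from where the row before left it, along the tool's axes as they then stand; what a row does not reach is not made up. A row lasts 1/10 s, in which the tool goes at most 50 mm and 8.59 degrees, less where a joint would pass 70% of its speed; a pose out of reach is approached as far as the arm can. A call is refused whole if a number of a shift passes 0.05 or a number of a turn 0.15, either way. A call with a gripper value outside its range is refused whole. The fingers move at their own pace and stop on an object; "squeeze" is the grip in N (left out, the last holds). Time passes only in rows, so rows that do not move let the fingers close. It gives the time, the measured TCP pose, the force and the opening at its end, in the units of the state.
- sense(): the state, without advancing time (a new reading comes with each control period).
- grab_frame(name): name is "scene" or "top"; returns a dict with "pixels" (480x640x3 uint8, red, green, blue), "intrinsics" (3x3 intrinsics, pixels), "distortion" ([k1, k2, p1, p2, k3] as OpenCV has them; the pictures are not rectified), "R" (3x3) and "t" (3): a world point X has camera coordinates R X + t. Camera axes: x right, y down, z forward; pixel columns grow to the right and rows downward; lengths in mm; the calibration is good to about 2 mm. A picture is of the moment at which its call begins. There is no depth.
- sign_off(): hands the job in, once; it reports no verdict.
The state is a dict: "clock": time; "qpos": joint angles; "qvel": joint speeds; "joint_efforts": joint torques, N m; "eef_pos": TCP position; "tcp_rot": TCP orientation; "contact_force": force on the tool from outside, world axes, zero at the start; "wrist_torque": the same for the moment, N m; "opening": opening from 0.0 (shut) to 1.0 (fully open).
Only numpy, scipy, OpenCV 4.12 (cv2) and the standard library are available. Lean on these libraries where they do the work, as an engineer would, in place of code of your own. Each camera call takes 0.05 s, during which the arm holds its last target. There are 200 camera calls.

TASK

Set the bench stop out by four clicks: with a fingertip against the orange peg, push the black dial round clockwise (seen from above) by exactly four clicks from where it stands, not going on to a fifth, and then take the hand away. Nothing is to be gripped or lifted: do not pull the dial up, do not push hard on the stop, touch it with the fingers only, and leave the glue bottle, chisel and moulding where they are.

Things in the scene. Friction and masses are not known exactly. Their poses are not given: they have to be found in the camera images.
- bench_stop: Green cast stop, bolted to the bench and not movable: block 140 x 140 x 36 mm with a flat round aluminium plate (124 mm diameter, top 46 mm above the bench) that carries the dial. Origin under the dial's axis, at bench height. z is up. On its +x side a 50 x 40 x 24 mm nose and a steel stop rod stick out, to at most 165 mm from the dial's axis; on its -x side a small foot reaches 100 mm.
- dial_axis (a point): Point on the dial's vertical axis at the level of the dial's flat top, 59 mm above the bench. Fixed.
- dial_peg (a point): Centre of the top of the orange upright peg that stands on the black dial (dial 104 mm diameter, 12 mm thick). Peg: round, 14 mm diameter, 28 mm tall above the dial's flat top, its axis 40 mm from the dial's axis. Its top is 87 mm above the bench. It goes round with the dial; nothing else stands on the dial.
- dial (a joint): Dial angle, rad, growing clockwise seen from above, 0 to 2.88 between hard end stops; 0 = peg on the bench stop's +x side. Click-stops every 15 degrees (0.2618; 10.5 mm of peg travel; plate ticks match). Starts at rest in stop 0, 1, 2 or 3. Leaving a stop takes 4 to 7 N at the peg; past halfway the dial snaps on into the next stop by itself, and stays when let go.
- dial_lift (a joint): How far the dial has been pulled up off its seat, m: 0 seated, up to 0.008. A spring holds it down with 8 N or more. It should stay seated.
- glue: White glue bottle with yellow label and red cap, 56 mm diameter, 115 mm tall, loose, standing upright 0.15 to 0.2 m from the dial's axis. Origin at the centre of its base.
- chisel: Chisel lying on the bench, loose, red handle 26 mm thick and steel blade, 235 mm long along its x axis (blade to +x). Origin near the middle, at bench height.
- moulding: Loose offcut of pine moulding, 100 x 50 x 55 mm, long along its x axis. Origin at the centre of its underside.
Things that resemble listed ones, but are neither listed nor needed, are in the scene too. What is shaped like the glue but green is not meant.

How it is judged:
By the outcome, as a careful person would: the job done as asked, in the order asked, and still so for the second after the job is handed in, with the robot touching nothing.
It also fails if it takes over 56 s, if anything falls off the work surface, if the arm or the gripper's body presses on something with over 40 N, if the wrist force passes 120 N, or if a joint passes its speed limit or range.

## Working session

There is one attempt and no reset: what is moved stays moved. The work goes in short steps, Python scripts to look and compute and a tool call to move; the robot and the scene stay as the last step left them, time stands still between calls to the robot, and variables do not carry over. Pictures are saved under pics/ and viewed, about 8 in all and at most 12, crops included, and the job is handed in when it is done.

Besides the shell and the picture viewer there is one more tool, called as name(argument=value, ...), one argument or row to a line, values as JSON. play_rows: Moves the arm, as the interface text tells. Its arguments: {"type":"object","properties":{"moves":{"type":"array"},"squeeze":{"type":"number"}},"required":["moves"]}

```bash
mkdir -p pics
cat > h.py <<'E'
from rig import *
import cv2, numpy as np
def save(n,f): cv2.imwrite(f'pics/{n}.png',cv2.cvtColor(f['pixels'],cv2.COLOR_RGB2BGR))
def ray(f,uv):
    p=cv2.undistortPoints(np.array([[uv]],float),np.array(f['intrinsics'],float),np.array(f['distortion'],float))[0,0]
    R=np.array(f['R']);t=np.array(f['t'])
    return -R.T@t, R.T@np.array([p[0],p[1],1])
def onplane(f,uv,z):
    c,d=ray(f,uv); return c+d*(z-c[2])/d[2]
def proj(f,X):
    R=np.array(f['R'],float);t=np.array(f['t'],float)
    return cv2.projectPoints(np.array(X,float).reshape(-1,1,3),cv2.Rodrigues(R)[0],t,np.array(f['intrinsics'],float),np.array(f['distortion'],float))[0].reshape(-1,2)
E
python3 - <<'E'
from h import *
import pickle
fs={}
for n in('top','scene'):
    f=grab_frame(n); fs[n]=f; save(n+'0',f); print(n,ray(f,(320,240)))
pickle.dump(fs,open('f0.pkl','wb'))
print(sense())
E
```

```text
top (array([434.31665405,  65.46510766, 858.68806486]), array([ 0.1722879 , -0.01279384, -0.98510414]))
scene (array([1350.95699242, -317.36565096,  845.04894797]), array([-0.6869036 ,  0.33538748, -0.64482043]))
{'clock': 0.1, 'qpos': array([ 1.23360288e+00,  3.53583012e-01,  1.63404260e+00,  1.60022333e-06,
        1.15520633e+00, -2.43219541e-03]), 'qvel': array([-0.00131403, -0.00056404, -0.00172291,  0.00102455, -0.00011125,
       -0.00045963]), 'joint_efforts': array([-1.39522754e-04, -6.06360555e+01, -3.42822647e+01,  7.71687201e-05,
        3.96423857e-03, -8.96637601e-06]), 'eef_pos': array([205.21949846, 589.90302983, 230.64152661]), 'tcp_rot': array([-3.14035338e+00, -4.47738048e-06,  2.80683075e+00]), 'contact_force': array([ 1.11335379, -0.03298483,  0.77031754]), 'wrist_torque': array([-0.0059471 ,  0.00411819,  0.03448136]), 'opening': 1.0014788504184053}
```

View pics/top0.png

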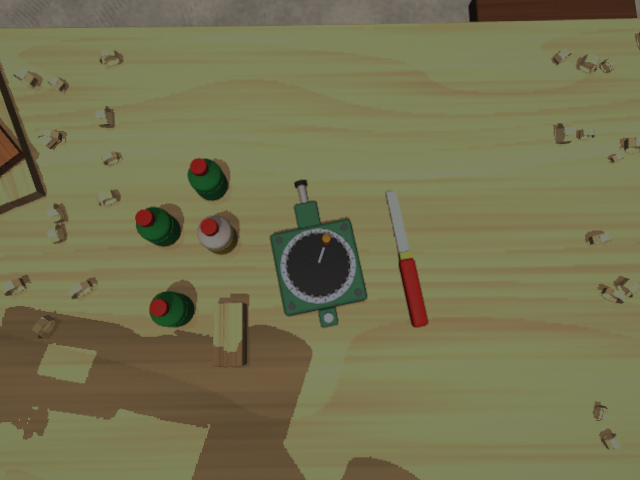

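View pics/scene0.png

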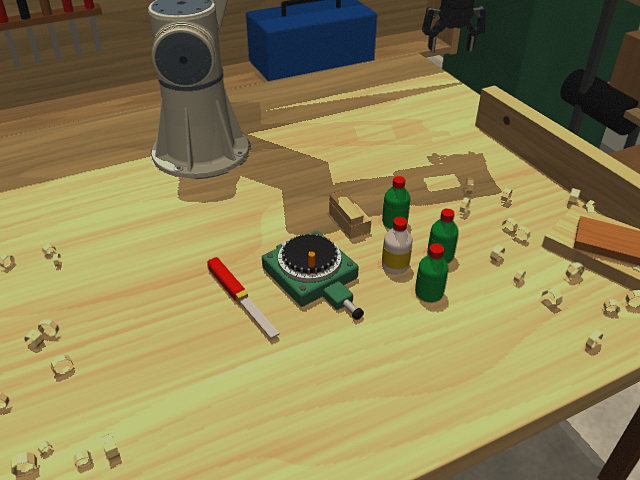

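The top view shows the bench stop with its black dial at (318,265), its orange peg at (326,239) and its nose up to (302,185). The white glue is at (217,234), with green look-alike bottles at (207,178), (158,226) and (171,309). The moulding is at (230,332) and the chisel at (407,260). The only peg is the orange one on the dial. Next I'll measure, and confirm in one crop.

```bash
cat > m.py <<'E'
from h import *
import pickle
def orange(f,box):
    x0,y0,x1,y1=box
    h=cv2.cvtColor(f['pixels'],cv2.COLOR_RGB2HSV)
    m=cv2.inRange(h,(8,170,120),(22,255,255)); k=np.zeros_like(m);k[y0:y1,x0:x1]=m[y0:y1,x0:x1]
    n,l,s,c=cv2.connectedComponentsWithStats(k)
    i=1+np.argmax(s[1:,4]); return s[i],c[i],l==i
def dark(f,box):
    x0,y0,x1,y1=box
    g=f['pixels'].max(2); m=(g<60).astype(np.uint8)*255
    k=np.zeros_like(m);k[y0:y1,x0:x1]=m[y0:y1,x0:x1]
    k=cv2.morphologyEx(k,cv2.MORPH_OPEN,np.ones((3,3)))
    cs=cv2.findContours(k,0,2)[0]; c=cv2.convexHull(max(cs,key=cv2.contourArea)); return cv2.fitEllipse(c)
E
python3 - <<'E'
from m import *
fs=pickle.load(open('f0.pkl','rb')); f=fs['top'];s=fs['scene']
st,c,l=orange(f,(270,215,370,320)); print(st,c)
e=dark(f,(275,220,362,310)); print(e)
ax=onplane(f,e[0],59); print('axis',ax)
r=[np.linalg.norm(onplane(f,(e[0][0]+dx,e[0][1]),59)-ax) for dx in(-e[1][0]/2,)];print('r',r)
st2,c2,l2=orange(s,(270,230,350,290)); print(st2,c2)
es=dark(s,(275,228,350,285)); print(es,onplane(s,es[0],59))
# triangulate peg mid (z~73)
for n,ff,cc in(('t',f,c),('s',s,c2)):
    print(n,[onplane(ff,cc,z).round(1) for z in(73,80,87)])
# nose end, foot, others
for n,uv,z in(('rodend',(301,184),12),('foot',(329,319),12),('glue cap',(209,227),115),('chisel blade',(391,193),5),('chisel handle',(420,325),13),('mould',(229,332),55)):
    print(n,onplane(f,uv,z).round(1))
a=f['pixels'][215:320,265:375];b=s['pixels'][220:310,255:370]
a=cv2.resize(a,(400,382),interpolation=cv2.INTER_CUBIC);b=cv2.resize(b,(400,382),interpolation=cv2.INTER_CUBIC)
cv2.imwrite('pics/crop1.png',cv2.cvtColor(np.hstack([a,b]),cv2.COLOR_RGB2BGR))
E
```

```text
[323 235   7   7  38] [325.94736842 237.92105263]
((317.81500244140625, 264.596923828125), (62.69952392578125, 62.83473587036133), 171.02078247070312)
axis [533.98774809  59.20991559  59.        ]
r [np.float64(50.533412644791426)]
[308 252   7   5  27] [311.37037037 254.        ]
((309.2484130859375, 253.8631591796875), (38.915855407714844, 54.05833053588867), 89.3259506225586) [542.02721288  54.83899191  59.        ]
t [array([575. ,  45.7,  73. ]), array([573.7,  45.9,  80. ]), array([572.5,  46.1,  87. ])]
s [array([558.5,  51.7,  73. ]), array([565.7,  48.3,  80. ]), array([572.9,  45. ,  87. ])]
rodend [682.7  86.3  12. ]
foot [448.   41.5  12. ]
glue cap [586.7 224.2 115. ]
chisel blade [666.1 -72.    5. ]
chisel handle [ 436.4 -109.7   13. ]
mould [429.1 201.2  55. ]
```

View pics/crop1.png

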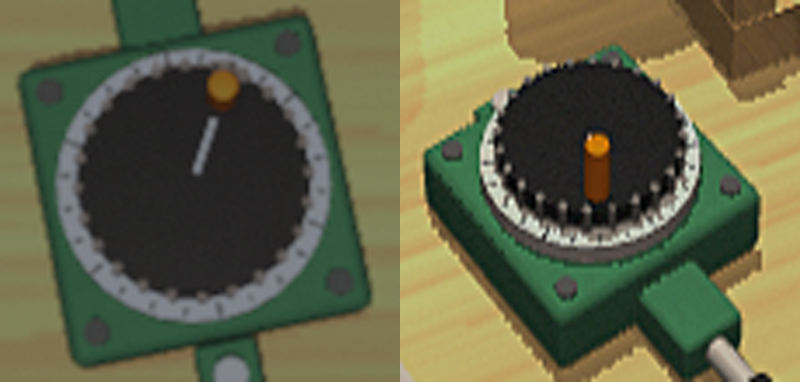

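Both views put the peg top at about (572.7, 45.6) and the dial axis at (534, 59), a radius of 41 mm (nominal 40). The crop confirms the single orange peg on the dial, with the white line pointing at it. The stop's +x is at about +10.5° and the peg at about −19.3°, so the dial is at 30° (stop 2). The target is stop 6, which puts the peg at about −79.5°, near (541, 20).

Plan: shut the fingers, travel high, and push with the 22 mm-wide side of the fingers along the tool's −x axis.

play_rows(
  moves=[
    [[-0.0263, -0.018, 0], [0, 0, 0], 0],
    [[-0.0263, -0.018, 0], [0, 0, 0], 0],
    [[-0.0263, -0.018, 0], [0, 0, 0], 0],
    [[-0.0263, -0.018, 0], [0, 0, 0], 0],
    [[-0.0263, -0.018, 0], [0, 0, 0], 0],
    [[-0.0263, -0.018, 0], [0, 0, 0], 0],
    [[-0.0263, -0.018, 0], [0, 0, 0], 0],
    [[-0.0263, -0.018, 0], [0, 0, 0], 0],
    [[-0.0263, -0.018, 0], [0, 0, 0], 0],
    [[-0.0263, -0.018, 0], [0, 0, 0], 0],
    [[-0.0263, -0.018, 0], [0, 0, 0], 0],
    [[-0.0263, -0.018, 0], [0, 0, 0], 0],
    [[-0.0263, -0.018, 0], [0, 0, 0], 0],
    [[-0.0263, -0.018, 0], [0, 0, 0], 0],
    [[-0.0263, -0.018, 0], [0, 0, 0], 0],
    [[-0.0263, -0.018, 0], [0, 0, 0], 0],
    [[-0.0263, -0.018, 0], [0, 0, 0], 0],
    [[-0.0263, -0.018, 0], [0, 0, 0], 0],
    [[-0.0263, -0.018, 0], [0, 0, 0], 0],
    [[-0.0263, -0.018, 0], [0, 0, 0], 0],
  ],
  squeeze=20,
)

```text
clock: 2.1
eef_pos: [584.3, 76.2, 231.0]
tcp_rot: [-3.141, -0.001, 2.807]
contact_force: [0.5, 0.2, 0.1]
opening: -0.001
```

play_rows(
  moves=[
    [[0, 0, 0], [0, 0, 0.0985], 0],
    [[0, 0, 0], [0, 0, 0.0985], 0],
    [[0, 0, 0], [0, 0, 0.0985], 0],
    [[0, 0, 0], [0, 0, 0.0985], 0],
    [[0, 0, 0], [0, 0, 0.0985], 0],
    [[0, 0, 0], [0, 0, 0.0985], 0],
    [[0, 0, 0], [0, 0, 0.0985], 0],
    [[0, 0, 0], [0, 0, 0.0985], 0],
    [[0, 0, 0], [0, 0, 0.0985], 0],
    [[0, 0, 0], [0, 0, 0.0985], 0],
    [[0, 0, 0], [0, 0, 0.0985], 0],
    [[0, 0, 0], [0, 0, 0.0985], 0],
    [[0, 0, 0], [0, 0, 0.0985], 0],
    [[0, 0, 0], [0, 0, 0.0985], 0],
    [[0, 0, 0], [0, 0, 0.0985], 0],
    [[0, 0, 0], [0, 0, 0.0985], 0],
    [[0, 0, 0], [0, 0, 0], 0],
    [[0, 0, 0], [0, 0, 0], 0],
    [[0, 0, 0], [0, 0, 0], 0],
  ],
)

```text
clock: 4.0
eef_pos: [583.8, 77.4, 231.2]
tcp_rot: [-3.141, 0.0, 1.233]
contact_force: [-0.1, -0.1, -0.2]
opening: -0.003
```

play_rows(
  moves=[
    [[0, 0, 0.02], [0, 0, 0], 0],
    [[0, 0, 0.02], [0, 0, 0], 0],
    [[0, 0, 0.02], [0, 0, 0], 0],
    [[0, 0, 0.02], [0, 0, 0], 0],
    [[0, 0, 0.02], [0, 0, 0], 0],
    [[0, 0, 0.02], [0, 0, 0], 0],
    [[0, 0, 0.015], [0, 0, 0], 0],
    [[0, 0, 0], [0, 0, 0], 0],
    [[0, 0, 0], [0, 0, 0], 0],
  ],
)

```text
clock: 4.9
eef_pos: [584.0, 77.5, 96.5]
tcp_rot: [-3.141, 0.0, 1.231]
contact_force: [0.5, 0.1, 0.3]
opening: -0.0
```

Run:
```python
from m import *
f=grab_frame('scene');t=grab_frame('top');s=sense();print(s['eef_pos'],s['contact_force'],proj(f,[s['eef_pos']]),proj(t,[s['eef_pos']]))
b=cv2.resize(f['pixels'][180:320,230:390],(440,385),interpolation=cv2.INTER_CUBIC)
a=cv2.resize(t['pixels'][200:320,255:380],(400,385),interpolation=cv2.INTER_CUBIC)[:,:360]
cv2.imwrite('pics/crop2.png',cv2.cvtColor(np.hstack([b,a]),cv2.COLOR_RGB2BGR))
```

```text
[584.60890464  77.55071566  97.27923576] [-0.81778348 -0.51695524 -0.45390829] [[330.00976913 248.63994334]] [[305.69426193 229.33027463]]
```

View pics/crop2.png

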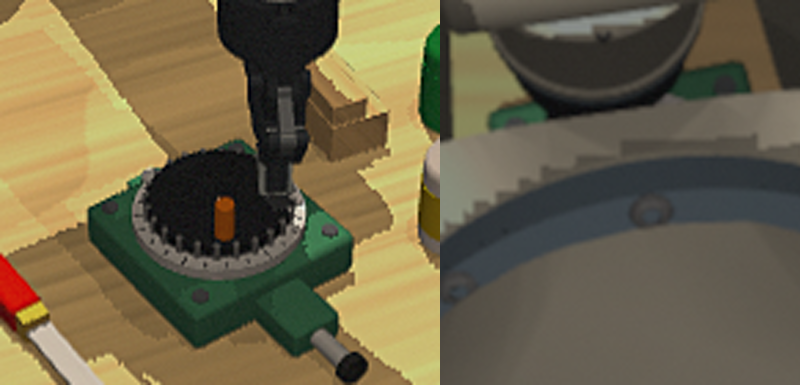

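play_rows(
  moves=[
    [[0, 0, 0.007], [0, 0, 0], 0],
    [[0, 0, 0.007], [0, 0, 0], 0],
    [[0, 0, 0.007], [0, 0, 0], 0],
    [[0, 0, 0.006], [0, 0, 0], 0],
    [[0, 0, 0], [0, 0, 0], 0],
    [[-0.005, 0, 0], [0, 0, 0], 0],
    [[-0.005, 0, 0], [0, 0, 0], 0],
    [[-0.003, 0, 0], [0, 0, 0], 0],
    [[0, 0, 0], [0, 0, 0], 0],
    [[0, 0, 0], [0, 0, 0], 0],
    [[0, 0, 0], [0, 0, 0], 0],
  ],
)

```text
clock: 6.1
eef_pos: [579.7, 65.2, 69.4]
tcp_rot: [3.141, -0.0, 1.231]
contact_force: [0.2, -0.2, 0.2]
opening: 0.002
```

play_rows(
  moves=[
    [[-0.0015, 0, 0], [0, 0, 0], 0],
    [[0, 0, 0], [0, 0, 0], 0],
    [[0, 0, 0], [0, 0, 0], 0],
  ],
)

```text
clock: 6.4
eef_pos: [579.0, 63.8, 69.3]
tcp_rot: [3.142, -0.0, 1.231]
contact_force: [-0.1, -0.1, -0.6]
opening: 0.0
```

play_rows(
  moves=[
    [[-0.0015, 0, 0], [0, 0, 0], 0],
    [[0, 0, 0], [0, 0, 0], 0],
    [[0, 0, 0], [0, 0, 0], 0],
  ],
)

```text
clock: 6.7
eef_pos: [578.6, 62.4, 69.3]
tcp_rot: [3.141, -0.0, 1.231]
contact_force: [0.1, 0.9, -0.2]
opening: 0.0
```

play_rows(
  moves=[
    [[-0.0015, 0, 0], [0, 0, 0], 0],
    [[0, 0, 0], [0, 0, 0], 0],
    [[0, 0, 0], [0, 0, 0], 0],
  ],
)

```text
clock: 7.0
eef_pos: [578.4, 61.4, 69.4]
tcp_rot: [3.141, -0.001, 1.231]
contact_force: [1.8, 4.2, -1.0]
opening: -0.001
```

Contact at about 4 N, just where I predicted. Now I'll sweep clockwise about the dial's axis, 2° per row, starting with 30°.

play_rows(
  moves=[
    [[-0.00144, 0.00057, 0], [0, 0, 0.035], 0],
    [[-0.00144, 0.00057, 0], [0, 0, 0.035], 0],
    [[-0.00144, 0.00057, 0], [0, 0, 0.035], 0],
    [[-0.00144, 0.00057, 0], [0, 0, 0.035], 0],
    [[-0.00144, 0.00057, 0], [0, 0, 0.035], 0],
    [[-0.00144, 0.00057, 0], [0, 0, 0.035], 0],
    [[-0.00144, 0.00057, 0], [0, 0, 0.035], 0],
    [[-0.00144, 0.00057, 0], [0, 0, 0.035], 0],
    [[-0.00144, 0.00057, 0], [0, 0, 0.035], 0],
    [[-0.00144, 0.00057, 0], [0, 0, 0.035], 0],
    [[-0.00144, 0.00057, 0], [0, 0, 0.035], 0],
    [[-0.00144, 0.00057, 0], [0, 0, 0.035], 0],
    [[-0.00144, 0.00057, 0], [0, 0, 0.035], 0],
    [[-0.00144, 0.00057, 0], [0, 0, 0.035], 0],
    [[-0.00144, 0.00057, 0], [0, 0, 0.035], 0],
    [[0, 0, 0], [0, 0, 0], 0],
    [[0, 0, 0], [0, 0, 0], 0],
  ],
)

```text
clock: 8.7
eef_pos: [573.2, 38.3, 69.3]
tcp_rot: [3.142, 0.0, 0.707]
contact_force: [0.0, 1.7, -0.6]
opening: 0.003
```

Run:
```python
from m import *
f=grab_frame('scene');s=sense();print(s['eef_pos'],s['contact_force'])
A=np.array([534,59.2]);d=s['eef_pos'][:2]-A;psi=s['tcp_rot'][2];tx=np.array([np.cos(psi),np.sin(psi)]);ty=np.array([np.sin(psi),-np.cos(psi)])
print('off',d@tx,d@ty,'frame beta',np.degrees(psi)-90)
st,c,l=orange(f,(270,220,350,300)); print(st,c)
b=np.radians(10.5-15*np.arange(2,9)); c3=lambda z:np.c_[534+40*np.cos(b),59.2+40*np.sin(b),0*b+z]
print(proj(f,c3(80)).round(1), proj(f,c3(87)).round(1))
b=cv2.resize(f['pixels'][180:320,230:390],(640,560),interpolation=cv2.INTER_CUBIC)
cv2.imwrite('pics/crop3.png',cv2.cvtColor(b,cv2.COLOR_RGB2BGR))
```

```text
[573.17574343  38.36980173  69.24519554] [ 0.565952    1.02609274 -1.21444514]
off 16.259996759802696 41.28254520048762 frame beta -49.49813932535055
[296 252   5   3  12] [297.91666667 253.08333333]
[[311.5 256.3]
 [305.9 256.2]
 [300.6 255.1]
 [295.9 253.2]
 [292.2 250.5]
 [289.7 247.3]
 [288.6 243.8]] [[311.5 253.5]
 [305.9 253.4]
 [300.5 252.3]
 [295.8 250.4]
 [292.1 247.7]
 [289.6 244.5]
 [288.5 241. ]]
```

View pics/crop3.png

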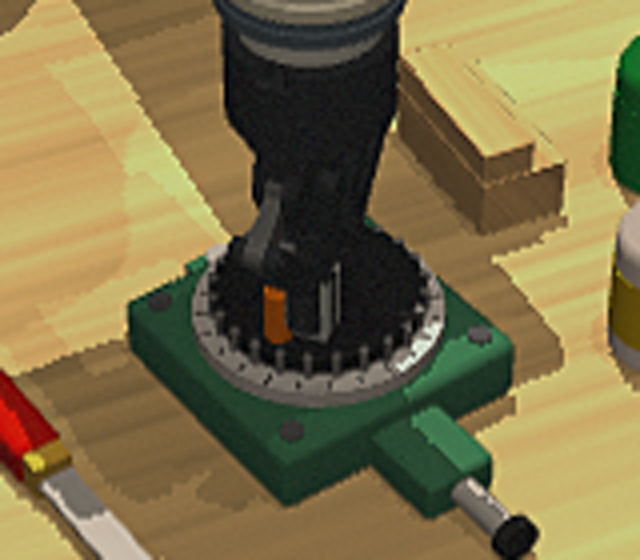

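The peg is now at (299,259) in the full image, about stop 4 and two clicks on, with the finger just behind it. I'll sweep the remaining ~25°.

play_rows(
  moves=[
    [[-0.00144, 0.00057, 0], [0, 0, 0.035], 0],
    [[-0.00144, 0.00057, 0], [0, 0, 0.035], 0],
    [[-0.00144, 0.00057, 0], [0, 0, 0.035], 0],
    [[-0.00144, 0.00057, 0], [0, 0, 0.035], 0],
    [[-0.00144, 0.00057, 0], [0, 0, 0.035], 0],
    [[-0.00144, 0.00057, 0], [0, 0, 0.035], 0],
    [[-0.00144, 0.00057, 0], [0, 0, 0.035], 0],
    [[-0.00144, 0.00057, 0], [0, 0, 0.035], 0],
    [[-0.00144, 0.00057, 0], [0, 0, 0.035], 0],
    [[-0.00144, 0.00057, 0], [0, 0, 0.035], 0],
    [[-0.00144, 0.00057, 0], [0, 0, 0.035], 0],
    [[-0.00144, 0.00057, 0], [0, 0, 0.035], 0],
    [[0, 0, 0], [0, 0, 0], 0],
    [[0, 0, 0], [0, 0, 0], 0],
  ],
)

```text
clock: 10.15
eef_pos: [561.6, 24.0, 69.3]
tcp_rot: [3.141, 0.0, 0.287]
contact_force: [0.4, -0.5, -0.3]
opening: 0.003
```

Run:
```python
from m import *
f=grab_frame('scene');s=sense();print(s['eef_pos'],s['contact_force'])
A=np.array([534,59.2]);d=s['eef_pos'][:2]-A;psi=s['tcp_rot'][2];tx=np.array([np.cos(psi),np.sin(psi)]);ty=np.array([np.sin(psi),-np.cos(psi)])
print('off',d@tx,d@ty,'frame beta',np.degrees(psi)-90)
st,c,l=orange(f,(270,220,350,300)); print(st,c)
b=cv2.resize(f['pixels'][180:320,230:390],(640,560),interpolation=cv2.INTER_CUBIC)
cv2.imwrite('pics/crop4.png',cv2.cvtColor(b,cv2.COLOR_RGB2BGR))
```

```text
[561.61595135  24.07171638  69.26116733] [-0.98464514 -0.19489937 -0.07149115]
off 16.540821367473104 41.50949659973498 frame beta -73.55392366382843
[292 260   1   1   1] [292. 260.]
```

View pics/crop4.png

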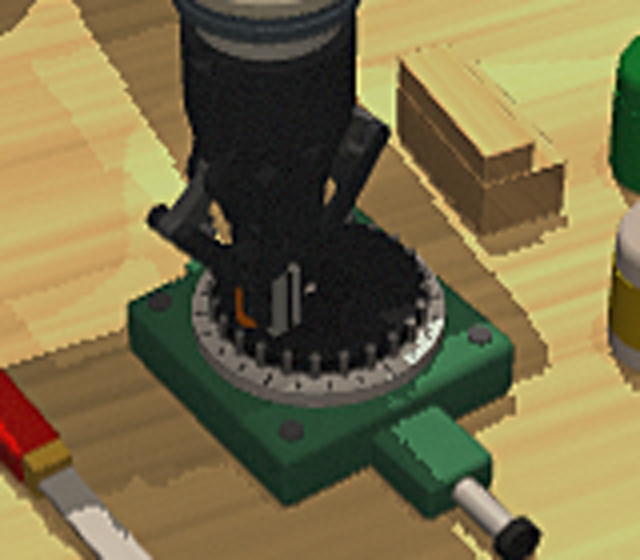

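The force has fallen to zero, so the dial has snapped on, and the peg's visible edge at (289,257) fits stop 6. I'll back off, lift, move clear and check.

play_rows(
  moves=[
    [[0.005, 0, 0], [0, 0, 0], 0],
    [[0.01, 0, 0], [0, 0, 0], 0],
    [[0.01, 0, 0], [0, 0, 0], 0],
    [[0, 0, -0.02], [0, 0, 0], 0],
    [[0, 0, -0.03], [0, 0, 0], 0],
    [[0, 0, -0.03], [0, 0, 0], 0],
    [[0, 0, -0.03], [0, 0, 0], 0],
    [[0, 0, -0.03], [0, 0, 0], 0],
    [[0.03, 0, 0], [0, 0, 0], 0],
    [[0.03, 0, 0], [0, 0, 0], 0],
    [[0.03, 0, 0], [0, 0, 0], 0],
    [[0.03, 0, 0], [0, 0, 0], 0],
    [[0.03, 0, 0], [0, 0, 0], 0],
    [[0.03, 0, 0], [0, 0, 0], 0],
    [[0.03, 0, 0], [0, 0, 0], 0],
    [[0, 0, 0], [0, 0, 0], 0],
    [[0, 0, 0], [0, 0, 0], 0],
    [[0, 0, 0], [0, 0, 0], 0],
  ],
)

```text
clock: 12.0
eef_pos: [786.5, 90.4, 209.0]
tcp_rot: [-3.141, 0.001, 0.286]
contact_force: [0.2, -0.1, -0.5]
opening: -0.0
```

Run:
```python
from m import *
f=grab_frame('top');s=sense();print(s['eef_pos'],s['contact_force'],s['clock'])
save('top_end',f)
try:
    st,c,l=orange(f,(270,215,370,320)); p=onplane(f,c,85); print(st,c,p, 'beta',np.degrees(np.arctan2(p[1]-59.2,p[0]-534)))
except Exception as e: print(e)
```

```text
[786.4468373   90.22936045 209.32081626] [ 0.21621655 -1.33950839  0.14063972] 12.05
attempt to get argmax of an empty sequence
```

View pics/top_end.png

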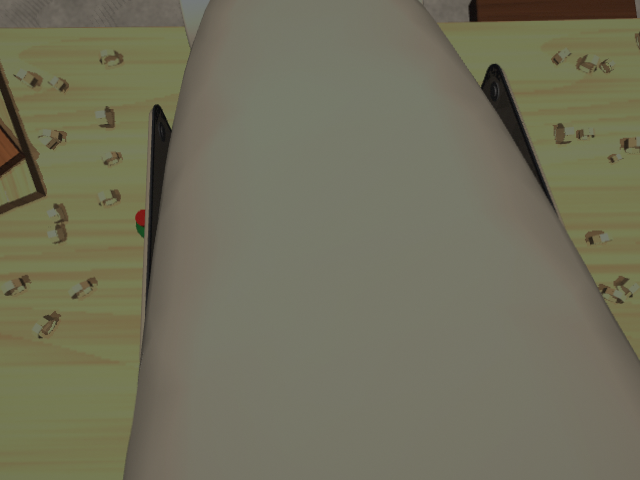

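The forearm hides the stop in this view, so I'll swing the arm to the right at height and look again.

play_rows(
  moves=[
    [[-0.02, 0.04, 0], [0, 0, 0], 0],
    [[-0.02, 0.04, 0], [0, 0, 0], 0],
    [[-0.02, 0.04, 0], [0, 0, 0], 0],
    [[-0.02, 0.04, 0], [0, 0, 0], 0],
    [[-0.02, 0.04, 0], [0, 0, 0], 0],
    [[-0.02, 0.04, 0], [0, 0, 0], 0],
    [[-0.02, 0.04, 0], [0, 0, 0], 0],
    [[-0.02, 0.04, 0], [0, 0, 0], 0],
    [[-0.02, 0.04, 0], [0, 0, 0], 0],
    [[-0.02, 0.04, 0], [0, 0, 0], 0],
    [[0, 0, 0], [0, 0, 0], 0],
    [[0, 0, 0], [0, 0, 0], 0],
    [[0, 0, 0], [0, 0, 0], 0],
  ],
)

```text
clock: 13.35
eef_pos: [707.9, -348.8, 209.6]
tcp_rot: [-3.141, -0.0, 0.286]
contact_force: [0.2, -0.3, 0.6]
opening: -0.002
```

Run:
```python
from m import *
f=grab_frame('top');s=sense();print(s['eef_pos'],s['contact_force'],s['clock'])
save('top_end2',f)
try:
    st,c,l=orange(f,(270,215,370,320)); p=onplane(f,c,85); print(st,c,p, 'beta',np.degrees(np.arctan2(p[1]-59.2,p[0]-534)))
except Exception as e: print(e)
```

```text
[ 708.14635883 -348.35983733  209.5921729 ] [ 0.33946465  0.77080447 -0.350054  ] 13.4
[340 254   7   6  32] [343.      256.65625] [542.72617902  19.87516906  85.        ] beta -77.4887880009037
```

View pics/top_end2.png

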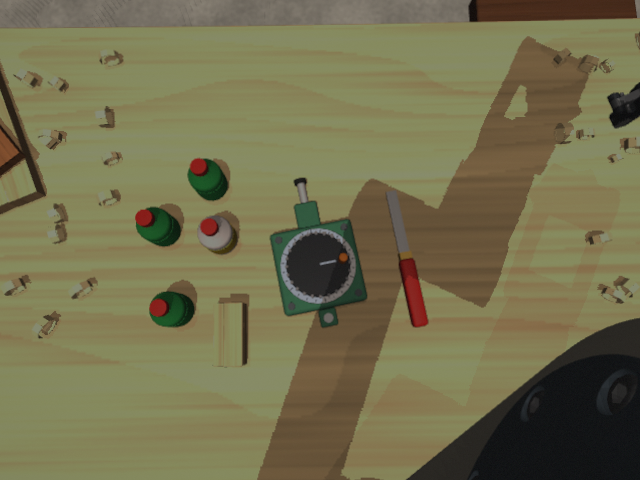

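The peg is now at (343,257), which is (542.7, 19.9) mm at −77.5°. That is 58° clockwise of the start, against 60° for four clicks (45° for three, 75° for five). The bottles, chisel and moulding sit at the same pixels as before, and the arm is clear.

```bash
python3 -c "
from rig import *
print(sign_off())"
```

```text
the job is handed in; nothing more can be done
None
```

I pushed the peg with the shut fingertips and swept the dial clockwise from stop 2 to stop 6, four clicks. Then I backed off, lifted and swung the arm clear, and handed the job in at about 13.4 s.

**Dial position:** in the last top view the peg was at −77.5°, about 58° clockwise from its start. Four clicks is 60°; three would be 45° and five 75°, so the 2° difference is within the camera's error.

**Forces:** the highest I read was about 4.7 N, at first contact; I only read it at the end of each move.

**Other things:** the glue bottle, chisel and moulding looked unmoved in the pictures, judged by eye. The robot was touching nothing at the end.

**Failed check:** the first final top view was blocked by the forearm, so I moved the arm and looked again. I did not measure the dial's lift; I pushed only sideways and gripped nothing.

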